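# Free the strap over the biscuit tub with the forked tool

### The job

Two clamping boards stand on the biscuit packing bench: one straps down a round clear tub, the other a square metal tin. Take the forked tool from its stand, straddle the spring bar of the round tub's board with it and push the bar's collar sideways until the strap is let go and springs up; then hang the fork back on its stand where it was. Leave the square tin strapped.

Things in the scene. Friction and masses are not known exactly. Their poses are not given: they have to be found in the camera images.
- fork_grip (a point): Centre of the T-shaped fork's wooden crossbar: 130 long (x), 22 thick (y), 24 high (z up). Below: steel blade 46 wide (x), 10 thick, two 42 mm tines, 26 mm gap; tips 99 below this point. 110-230 g. Hangs centred on a fixed stand: crossbar ends on two flat rimless post tops, 105 over the bench, 22 (x) by 56 (y), 80 apart, blade between. Grasp the middle from above across the 22 mm.
- roundst_collar (a point): Centre of the collar (disc 44 dia, 8 thick) on the round tub's spring bar, a level 8 mm rod 82 over the bench. Moves with the bar. y: along the bar, the way to push; z up. On its -y side 40 mm of bare bar is open to the fork from above, up to a guide lug 13 higher than the axis; free space 70 mm below the axis. +y side: coil and barrel. Springs back.
- roundst_strap (a joint): Angle of the flat steel strap over the round clear tub (84 across, 62 high): 0 held under the bar's nose, 1.75 rad open; a light spring lifts it once free. Let go when the collar has been pushed 14 mm (about 4 N); the bar stops at 28 mm (6 N). The strap is 67 mm from the collar on its -y side and hinges on the far (collar frame +x) side, swinging up clear of the fork.
- squarest_strap (a joint): The same for the strap over the square metal tin (79 mm square, 62 high) on the other, otherwise identical board with a like spring bar: 0 held down, as it must stay.
There are look-alikes about, which are no part of the job. What is shaped like the part that bears fork_grip but red or turquoise is not meant.

How it is judged:
By the outcome, as a careful person would: the job done as asked, in the order asked, and still so for the second after the job is handed in, with the robot touching nothing.
It also fails if it takes over 51 s, if anything falls off the work surface, if the arm or the gripper's body presses on something with over 40 N, if the wrist force passes 120 N, or if a joint passes its speed limit or range.

### The arm

A 6-joint arm with a two-finger parallel gripper is mounted at the origin on the work surface. World frame = base frame: x ahead of the robot, y to its left, z up, the work surface at z = 0. Lengths are in mm, angles in rad, forces in N, time in s.
With the tool pointing down it reaches from about 425 to 950 mm from the base axis. Payload 14.7 kg.
Tool frame: the origin (TCP) lies between the finger pads; the fingertips stand ctrl.tip_extent ahead of it and the grasp point (between the pads) lies 3 mm ahead of it (ctrl.tip_extent is the distance from the TCP to the fingertips, in mm); y points along the fingers, z is the direction in which the jaws open and shut, and the axes are right-handed (so a half turn about y gives the same grasp; the last joint's range is limited). The gripper opens to 85 mm and grips with 20 to 120 N. Pads are 22 mm wide; open, the fingers measure 114 mm over their backs; the gripper's body (76 mm by 85 mm) begins 54 mm behind the grasp point. The pads swing forward as they close: fully open they stand 13 mm farther back than shut.
Start: joints at [1.219, 0.48, 1.596, -0, 1.065, -0.047], TCP at [195.042, 620.041, 253.297] pointing down, gripper open.
Joint ranges: [-2.75, 2.75], [-0.82, 2.05], [0.23, 2.67], [-1.56, 4.7], [0.09, 2.69], [-2.92, 2.92]. Speed limits (rad/s): [1.89, 1.89, 2.39, 3.01, 3.01, 3.01].

### API

Orientations are given as a unit quaternion [w, x, y, z].
In Python, from plant import sensors, capture, calibration, ctrl gives the robot as it stands. The module is installed in compiled form; this text tells all that it offers.
- The arm moves only by the tool carry_out, never from a script. Its argument "steps" is a list of rows, each an object with "offset": the shift along the tool's x, y, z as a fraction of full scale, a list of three; "rot": the turn, a rotation vector about the tool's x, y, z as a fraction of full scale, a list of three; "fingers": the closure, from -1 (fully open) to 1 (shut). A call has 1 to 5 rows; each row is the pose to reach, as a shift and turn from the pose measured when the call began, along the tool's axes at that moment; what a row does not reach only later rows make up. Full scale, the value 1, is 1000 mm for a shift and 45 degrees for a turn. A row lasts 1/8 s, in which the tool goes at most 62.5 mm and 10.7 degrees, less where a joint would pass 70% of its speed; a pose out of reach is approached as far as the arm can. A call with a number of a shift or a turn outside -1 to 1 is refused whole. A call with a gripper value outside its range is refused whole. The fingers move at their own pace and stop on an object; the grip force is fixed at half the most. Time passes only in rows, so rows that repeat a pose let the fingers close. It gives the time, the measured TCP pose, the force and the opening at its end, in the units of the state.
- sensors.state(): the state, without advancing time (a new reading comes with each control period).
- capture(name): name is "side" or "top"; returns (picture, depth): 480x640x3 uint8, red, green, blue; 480x640 float32, mm along the optical axis (not along the pixel's ray), 0 where there is no reading.
- calibration(name): a dict with "camera_matrix" (3x3 intrinsics, pixels), "R" (3x3) and "t" (3): a world point X has camera coordinates R X + t. Camera axes: x right, y down, z forward; pixel columns grow to the right and rows downward; lengths in mm; the calibration is good to about 2 mm. A picture is of the moment at which its call begins. calibration takes no time and is no camera call.
- ctrl.job_done(): hands the job in, once; it reports no verdict.
The state is a dict: "t": time; "q": joint angles; "qd": joint speeds; "effort": joint torques, N m; "tcp_pos": TCP position; "eef_rot": TCP orientation; "contact_force": force on the tool from outside, world axes, zero at the start; "wrist_torque": the same for the moment, N m; "gripper_width": opening from 0.0 (shut) to 1.0 (fully open).
Only numpy, scipy, OpenCV 4.12 (cv2) and the standard library are available. Lean on these libraries where they do the work, as an engineer would, in place of code of your own. Each camera call takes 0.05 s, during which the arm holds its last target.

## Working session

There is one attempt and no reset: what is moved stays moved. The work goes in short steps, Python scripts to look and compute and a tool call to move; the robot and the scene stay as the last step left them, time stands still between calls to the robot, and variables do not carry over. Pictures are saved under pics/ and viewed, and the job is handed in when it is done.

Besides the shell and the picture viewer there is one more tool, called in YAML: its name, and indented under it one key for each argument. carry_out: Moves the arm, as the interface text tells. Its arguments: {"type":"object","properties":{"steps":{"type":"array","items":{"type":"object","properties":{"offset":{"type":"array","items":{"type":"number","minimum":-1,"maximum":1}},"rot":{"type":"array","items":{"type":"number","minimum":-1,"maximum":1}},"fingers":{"type":"number"}}}}},"required":["steps"]}

```bash
mkdir -p pics; python3 - <<'E'
from plant import sensors,capture,calibration,ctrl
import cv2,numpy as np
s=sensors.state();print(s);print(ctrl.tip_extent)
for n in("side","top"):
    p,d=capture(n);cv2.imwrite(f"pics/{n}0.png",p[:,:,::-1]);np.save(f"pics/{n}0.npy",d);np.save(f"pics/{n}0rgb.npy",p)
    c=calibration(n);print(n,c)
E
```

```text
{'t': 0.0, 'q': array([ 1.21940904e+00,  4.80845067e-01,  1.59687620e+00, -2.87419546e-05,
        1.06504587e+00, -4.66089864e-02]), 'qd': array([-1.28177302e-03,  1.54567262e-03,  4.95449828e-04, -1.28916716e-03,
       -2.47364145e-04, -5.82615402e-06]), 'effort': array([-9.40778373e-04, -9.50651550e+01, -4.30184376e+01, -2.67094229e-04,
        1.21835162e-02,  2.17083738e-05]), 'tcp_pos': array([194.9192325 , 619.69700418, 252.66290072]), 'eef_rot': array([-0.6985041 ,  0.69932171, -0.10740732,  0.10726056]), 'contact_force': array([-0.01326732, -0.50818573,  0.33329239]), 'wrist_torque': array([-0.02896518,  0.01178839,  0.04325069]), 'gripper_width': 1.0011417389161485}
22.0
side {'camera_matrix': array([[596.89910709,   0.        , 329.49950515],
       [  0.        , 596.89910709, 235.99376216],
       [  0.        ,   0.        ,   1.        ]]), 'R': array([[ 0.94433906, -0.3289306 , -0.00532802],
       [-0.21096637, -0.59308516, -0.77700913],
       [ 0.25242211,  0.73488411, -0.62946678]]), 't': array([-560.67253133,  150.82179346, 1499.3693523 ])}
top {'camera_matrix': array([[461.11003379,   0.        , 319.00684328],
       [  0.        , 461.11003379, 240.07198374],
       [  0.        ,   0.        ,   1.        ]]), 'R': array([[ 0.01160036, -0.99978402, -0.01724381],
       [-0.98422808, -0.00837212, -0.17670595],
       [ 0.17652342,  0.0190217 , -0.98411262]]), 't': array([-88.5602193 , 549.55543529, 970.96383397])}
```

View pics/side0.png

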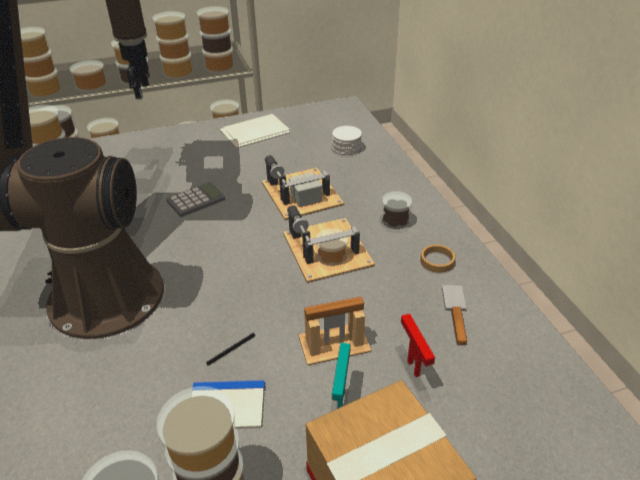

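View pics/top0.png

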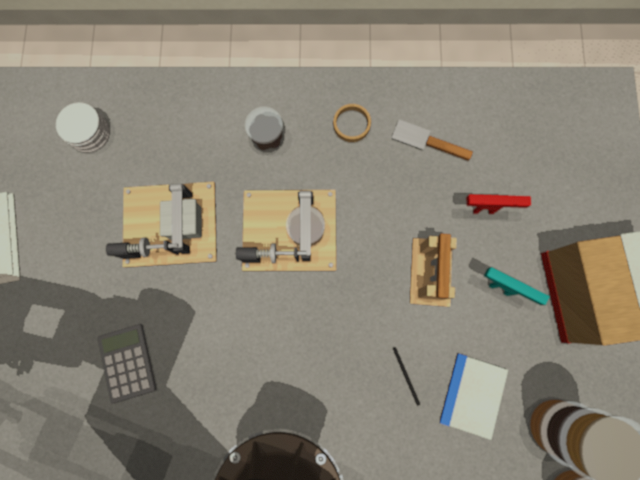

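Side view: brown fork on its stand at (335,312), turquoise look-alike at (341,370), red at (417,340). Top view: fork (445,266), red (498,202), turquoise (516,286), spatula (433,140). The round tub's board is at top (290,230) with its collar near (275,253), and the square tin's board is at (170,225). I choose the brown wooden bar on the stand, and crop to check it.

```bash
cat > h.py <<'E'
import numpy as np,cv2
from plant import calibration
def proj(n,X):
    c=calibration(n);p=c["R"]@np.asarray(X,float)+c["t"];p=c["camera_matrix"]@p;return p[:2]/p[2]
def plane(n,uv,z):
    c=calibration(n);d=c["R"].T@np.linalg.inv(c["camera_matrix"])@np.array([uv[0],uv[1],1.]);o=-c["R"].T@c["t"]
    return o+d*(z-o[2])/d[2]
def ray(n,uv):
    c=calibration(n);d=c["R"].T@np.linalg.inv(c["camera_matrix"])@np.array([uv[0],uv[1],1.]);return -c["R"].T@c["t"],d/np.linalg.norm(d)
def tri(ua,ub):
    o1,d1=ray("top",ua);o2,d2=ray("side",ub)
    A=np.stack([d1,-d2],1);s=np.linalg.lstsq(A,o2-o1,rcond=None)[0]
    a=o1+s[0]*d1;b=o2+s[1]*d2;return (a+b)/2,np.linalg.norm(a-b)
def pt(n,uv,D):
    c=calibration(n);z=D[int(round(uv[1])),int(round(uv[0]))]
    return c["R"].T@(z*np.linalg.inv(c["camera_matrix"])@np.array([uv[0],uv[1],1.])-c["t"])
def cloud(n,D):
    c=calibration(n);v,u=np.mgrid[:480,:640];P=np.stack([u*D,v*D,D],-1)@np.linalg.inv(c["camera_matrix"]).T
    return (P-c["t"])@c["R"]
E
python3 - <<'E'
import cv2,numpy as np
t=cv2.imread("pics/top0.png");s=cv2.imread("pics/side0.png")
f=lambda i,x,y,w,h,k:cv2.resize(i[y:y+h,x:x+w],None,fx=k,fy=k,interpolation=cv2.INTER_CUBIC)
a=np.hstack([f(t,235,180,110,100,3.6),f(t,400,225,110,100,3.6)])
b=np.hstack([f(s,275,200,110,80,3.6),f(s,290,285,110,80,3.6)])
cv2.imwrite("pics/crop0.png",np.vstack([a,b])[:,:800][:650]);
print(a.shape,b.shape)
cv2.imwrite("pics/crop0.png",cv2.resize(np.vstack([a,b]),None,fx=.92,fy=.92)[:600])
E
```

```text
(360, 792, 3) (288, 792, 3)
```

View pics/crop0.png

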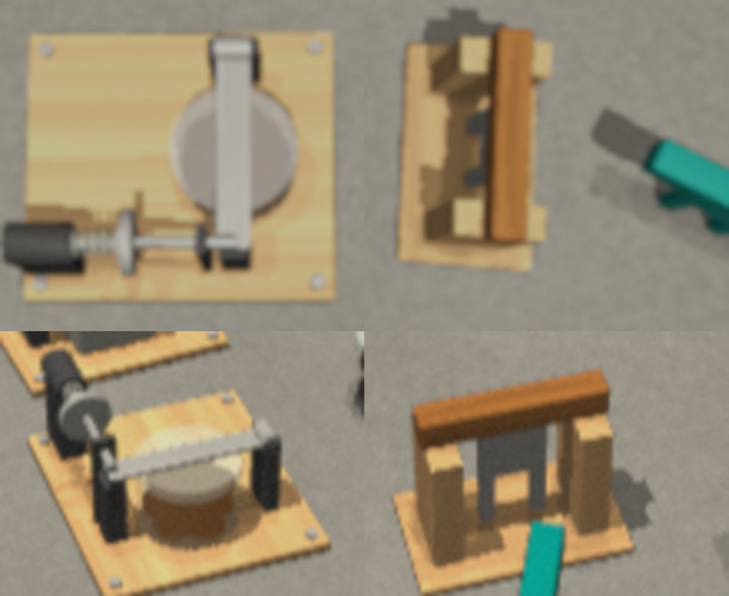

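```bash
python3 - <<'E'
from h import *
for n,box in(("top",(400,225,110,100)),("side",(290,285,90,80))):
    D=np.load(f"pics/{n}0.npy");C=cloud(n,D);I=cv2.imread(f"pics/{n}0.png");H=cv2.cvtColor(I,cv2.COLOR_BGR2HSV)
    x,y,w,h=box;m=np.zeros((480,640),bool);m[y:y+h,x:x+w]=1
    k=m&(H[...,0]<16)&(H[...,1]>140)&(C[...,2]>80)&(C[...,2]<150)&(D>0)
    P=C[k];print(n,k.sum(),P.min(0),P.max(0),np.median(P,0))
    kt=k&(C[...,2]>np.percentile(P[:,2],90)-6)
    u=np.argwhere(kt)[:,::-1].astype(np.float32)
    Q=np.array([plane(n,p,129) for p in u]);r=cv2.minAreaRect(Q[:,:2].astype(np.float32));print("top face@129",r, "z",np.median(C[kt][:,2]))
# round board region collar: points z by height
D=np.load("pics/top0.npy");C=cloud("top",D)
for vv in range(244,264,2):
    print(vv,[int(C[vv,uu,2]) for uu in range(256,312,2)])
D=np.load("pics/side0.npy");C=cloud("side",D)
print()
for vv in range(208,250,2):
    print(vv,[tuple(C[vv,uu].astype(int)) for uu in range(288,318,3)])
E
```

```text
top 704 [ 423.35667938 -348.87567991  108.62773683] [ 551.43051822 -321.78742664  135.5395185 ] [ 486.75652497 -333.15983375  129.80442911]
top face@129 ((486.7355651855469, -335.9281921386719), (21.1014404296875, 127.96561431884766), 85.95364379882812) z 130.18327349139216
side 684 [ 422.01261187 -354.06315427  102.21987181] [ 550.59794928 -323.35212037  134.01659527] [ 485.04776021 -343.00463252  125.81106758]
top face@129 ((485.6012268066406, -342.3519287109375), (24.142759323120117, 127.85427856445312), 85.70094299316406) z 127.76566134391169
244 [13, 10, 12, 10, 14, 12, 11, 12, 95, 97, 14, 10, 9, 14, 13, 12, 12, 14, 9, 13, 28, 44, 56, 78, 79, 77, 79, 79]
246 [12, 7, 12, 10, 11, 8, 11, 9, 98, 100, 76, 12, 12, 12, 12, 12, 9, 11, 11, 11, 8, 15, 24, 78, 80, 84, 81, 82]
248 [94, 15, 9, 13, 10, 11, 8, 10, 102, 105, 73, 13, 10, 7, 12, 13, 10, 10, 11, 94, 96, 12, 11, 80, 81, 80, 80, 82]
250 [96, 90, 11, 11, 87, 10, 79, 92, 103, 104, 75, 11, 7, 13, 13, 13, 8, 12, 10, 95, 96, 67, 11, 82, 79, 78, 80, 76]
252 [100, 93, 93, 87, 90, 87, 84, 93, 101, 106, 85, 86, 84, 89, 85, 85, 83, 82, 85, 95
[... 9483 characters left out ...]
4(10), np.int64(11)), (np.int64(506), np.int64(-38), np.int64(52)), (np.int64(508), np.int64(-62), np.int64(70)), (np.int64(516), np.int64(-62), np.int64(68)), (np.int64(524), np.int64(-62), np.int64(66)), (np.int64(551), np.int64(0), np.int64(9))]
248 [(np.int64(482), np.int64(26), np.int64(0)), (np.int64(487), np.int64(13), np.int64(9)), (np.int64(495), np.int64(13), np.int64(6)), (np.int64(503), np.int64(11), np.int64(6)), (np.int64(510), np.int64(5), np.int64(8)), (np.int64(507), np.int64(-35), np.int64(42)), (np.int64(507), np.int64(-64), np.int64(66)), (np.int64(516), np.int64(-62), np.int64(61)), (np.int64(524), np.int64(-62), np.int64(59)), (np.int64(549), np.int64(-6), np.int64(7))]
```

```bash
python3 - <<'E'
from h import *
D=np.load("pics/top0.npy");C=cloud("top",D);I=np.load("pics/top0rgb.npy")
print("cam",-calibration("top")["R"].T@calibration("top")["t"],-calibration("side")["R"].T@calibration("side")["t"])
k=np.zeros((480,640),bool);k[238:268,266:284]=1;k&=C[...,2]>65
k2=k&(C[...,2]>90);P=C[k2];print("collar top",k2.sum(),P.min(0),P.max(0),P.mean(0))
a=np.argwhere(k2);print("rows",a.min(0),a.max(0))
# rod
R=[]
for u in range(279,294):
    c=[v for v in range(246,262) if C[v,u,2]>70]
    g=I[246:262,u].sum(1); 
    R.append((u,np.mean(c),len(c)))
R=np.array(R);print(R[:,1:].T.round(1))
for u,v,_ in R[::4]: print("rod",plane("top",(u,v),84))
for u in (293,294,295,298,299): print("lug",u,plane("top",(u,250),95))
for u in (271,271.5,275,275.5): print("col",u,plane("top",(u,253),104))
D=np.load("pics/side0.npy");C=cloud("side",D)
k=np.zeros((480,640),bool);k[214:236,290:312]=1;k&=(abs(C[...,1]-10)<6)&(C[...,2]>55)
P=C[k];print("side collar face",k.sum(),P.min(0),P.max(0),P.mean(0),np.median(P,0))
# post boxes
D=np.load("pics/top0.npy");C=cloud("top",D);
k=np.zeros((480,640),bool);k[225:310,405:465]=1;k&=(C[...,2]>98)&(C[...,2]<112);P=C[k]
for lo,hi in((410,490),(490,570)):
    q=P[(P[:,0]>lo)&(P[:,0]<hi)];print("post",len(q),q.min(0),q.max(0),np.percentile(q,[3,97],axis=0))
# board edges
H=cv2.cvtColor(I,cv2.COLOR_RGB2HSV);m=((H[...,0]>8)&(H[...,0]<30)&(H[...,1]>70)).astype(np.uint8)
for box in((235,180,110,100),(405,230,60,80)):
    x,y,w,h=box;mm=np.zeros_like(m);mm[y:y+h,x:x+w]=m[y:y+h,x:x+w]&((C[y:y+h,x:x+w,2]<20))
    p=np.array([plane("top",q[::-1],10) for q in np.argwhere(mm)],np.float32);r=cv2.minAreaRect(p[:,:2]);print(r)
    for f in("side",):pass
E
```

```text
cam [ 370.51736863 -102.40952786 1051.12036605] [  182.80932283 -1196.83489697  1058.00582997]
collar top 98 [494.72597657   8.03917488  90.39125571] [533.08110814  25.42786646 107.6870228 ] [513.42956901  12.84221696  99.29047356]
rows [244 267] [262 275]
[[253.5 253.5 253.5 253.5 253.5 253.5 253.5 253.5 253.5 253.5 253.  254.
  253.  253.  253. ]
 [  4.    4.    4.    4.    4.    4.    4.    4.    4.    4.    3.    4.
    3.    3.    3. ]]
rod [514.30359876   0.90650102  84.        ]
rod [514.38033927  -7.59945935  84.        ]
rod [514.45705654 -16.10284424  84.        ]
rod [515.606343   -24.57967952  84.        ]
lug 293 [520.36449949 -29.52933432  95.        ]
lug 294 [520.38319267 -31.63250983  95.        ]
lug 295 [520.40188442 -33.73552596  95.        ]
lug 298 [520.4579512  -40.04361833  95.        ]
lug 299 [520.4766373  -42.14599716  95.        ]
col 271 [512.23086559  15.46919788 104.        ]
col 271.5 [512.24024863  14.42696877 104.        ]
col 275 [512.30592      7.13247024 104.        ]
col 275.5 [512.3153002    6.09055689 104.        ]
side collar face 161 [494.4725366    4.09784801  60.05640311] [537.96136852  15.88298832 107.79863245] [515.17127249  10.73638556  85.32951687] [514.29472701  10.72825869  86.72549447]
post 179 [ 422.58838725 -361.85631104   98.54073791] [ 483.31752814 -305.40893709  111.73710841] [[ 425.13300644 -360.13057615  101.22320079]
 [ 460.78308083 -306.01293814  111.01707217]]
post 175 [ 524.63722602 -368.43471062   98.01571968] [ 551.42858194 -312.13137297  111.20510378] [[ 525.95333712 -367.81403078  100.7867495 ]
 [ 548.43530589 -313.23814241  110.03201999]]Traceback (most recent call last):
  File "<stdin>", line 29, in <module>
  File "h.py", line 6, in plane
    c=calibration(n);d=c["R"].T@np.linalg.inv(c["camera_matrix"])@np.array([uv[0],uv[1],1.]);o=-c["R"].T@c["t"]
ValueError: time passes only in moves, steps and waits
```

```bash
cat > mv.py <<'E'
import numpy as np,sys
from scipy.spatial.transform import Rotation as Ro
from plant import sensors
def go(*targets):
    s=sensors.state();q=s["eef_rot"];R=Ro.from_quat([q[1],q[2],q[3],q[0]]);p=s["tcp_pos"]
    M=R.as_matrix();print("t",s["t"],"tcp",p.round(1),"F",s["contact_force"].round(1),"w",round(s["gripper_width"],3));print(M.round(3))
    for (x,y,z,yaw) in targets:   # yaw: angle of bar axis (deg), jaw = bar axis+90
        a=np.radians(yaw);best=None
        for sg in(1,-1):
            Z=sg*np.array([-np.sin(a),np.cos(a),0]);Y=np.array([0,0,-1.]);X=np.cross(Y,Z)
            T=Ro.from_matrix(np.stack([X,Y,Z],1));rv=(R.inv()*T).as_rotvec()
            if best is None or np.linalg.norm(rv)<np.linalg.norm(best): best=rv
        print("target",(x,y,z,yaw),"offset",(M.T@(np.array([x,y,z])-p)/1000).round(4),"rot",(best/(np.pi/4)).round(4))
if __name__=="__main__":
    go(*[eval(a) for a in sys.argv[1:]])
E
python3 mv.py 560,150,260,-3.9 487,-337,260,-3.9
```

```text
t 0.1 tcp [194.9 619.7 252.7] F [ 0.8  0.1 -0.1] w 0.993
[[ 0.954 -0.     0.3  ]
 [-0.3   -0.001  0.954]
 [-0.    -1.    -0.001]]
target (560, 150, 260, -3.9) offset [ 0.4892 -0.0069 -0.3385] rot [ 1.400e-03 -3.014e-01 -2.000e-04]
target (487, -337, 260, -3.9) offset [ 0.5657 -0.0064 -0.825 ] rot [ 1.400e-03 -3.014e-01 -2.000e-04]
```

carry_out:
  steps:
    - {"offset":[0.49,-0.007,-0.34],"rot":[0,-0.3,0],"fingers":-1}
    - {"offset":[0.49,-0.007,-0.34],"rot":[0,-0.3,0],"fingers":-1}
    - {"offset":[0.49,-0.007,-0.34],"rot":[0,-0.3,0],"fingers":-1}
    - {"offset":[0.49,-0.007,-0.34],"rot":[0,-0.3,0],"fingers":-1}
    - {"offset":[0.49,-0.007,-0.34],"rot":[0,-0.3,0],"fingers":-1}

```text
t: 0.72
tcp_pos: [385.9, 373.1, 256.8]
eef_rot: [-0.706, 0.707, -0.025, 0.024]
contact_force: [1.0, 0.7, 0.2]
gripper_width: 1.0
```

```bash
python3 mv.py 560,150,260,-3.9 487,-337,260,-3.9
```

```text
t 0.725 tcp [385.9 373.1 256.8] F [1.  0.7 0.2] w 1.0
[[ 0.998 -0.     0.069]
 [-0.069 -0.001  0.998]
 [-0.    -1.    -0.001]]
target (560, 150, 260, -3.9) offset [ 0.1891 -0.0031 -0.2105] rot [ 0.0014 -0.0011 -0.0005]
target (487, -337, 260, -3.9) offset [ 0.1498 -0.0025 -0.7014] rot [ 0.0014 -0.0011 -0.0005]
```

carry_out:
  steps:
    - {"offset":[0.19,-0.003,-0.21],"rot":[0,0,0],"fingers":-1}
    - {"offset":[0.19,-0.003,-0.21],"rot":[0,0,0],"fingers":-1}
    - {"offset":[0.19,-0.003,-0.21],"rot":[0,0,0],"fingers":-1}
    - {"offset":[0.19,-0.003,-0.21],"rot":[0,0,0],"fingers":-1}
    - {"offset":[0.15,-0.003,-0.7],"rot":[0,0,0],"fingers":-1}

```text
t: 1.35
tcp_pos: [535.5, 114.1, 259.3]
eef_rot: [-0.706, 0.707, -0.024, 0.025]
contact_force: [0.8, -0.1, -0.7]
gripper_width: 0.997
```

```bash
python3 mv.py 487,-337,220,-3.9
```

```text
t 1.35 tcp [535.5 114.1 259.3] F [ 0.8 -0.1 -0.7] w 0.997
[[ 0.998  0.001  0.069]
 [-0.069 -0.001  0.998]
 [ 0.001 -1.    -0.001]]
target (487, -337, 220, -3.9) offset [-0.0173  0.0397 -0.4534] rot [ 0.0012 -0.0013  0.0014]
```

carry_out:
  steps:
    - {"offset":[-0.017,0.04,-0.453],"rot":[0,0,0],"fingers":-1}
    - {"offset":[-0.017,0.04,-0.453],"rot":[0,0,0],"fingers":-1}
    - {"offset":[-0.017,0.04,-0.453],"rot":[0,0,0],"fingers":-1}
    - {"offset":[-0.017,0.04,-0.453],"rot":[0,0,0],"fingers":-1}
    - {"offset":[-0.017,0.04,-0.453],"rot":[0,0,0],"fingers":-1}

```text
t: 1.98
tcp_pos: [501.1, -195.8, 232.1]
eef_rot: [-0.706, 0.707, -0.024, 0.025]
contact_force: [0.2, -0.0, 0.3]
gripper_width: 1.0
```

carry_out:
  steps:
    - {"offset":[-0.008,0.016,-0.19],"rot":[0,0,0],"fingers":-1}
    - {"offset":[-0.008,0.016,-0.19],"rot":[0,0,0],"fingers":-1}
    - {"offset":[-0.008,0.016,-0.19],"rot":[0,0,0],"fingers":-1}

```text
t: 2.35
tcp_pos: [479.9, -381.5, 216.3]
eef_rot: [-0.706, 0.707, -0.024, 0.025]
contact_force: [2.0, -0.7, 0.1]
gripper_width: 0.999
```

```bash
python3 mv.py 487,-337,220,-3.9 487,-337,120,-3.9; python3 - <<'E'
from plant import capture
import cv2,numpy as np
o=[]
p,_=capture("top");o.append(cv2.resize(p[190:330,360:540],None,fx=2.2,fy=2.2))
p,_=capture("side");o.append(cv2.resize(p[230:370,250:430],None,fx=2.2,fy=2.2))
cv2.imwrite("pics/a1.png",np.hstack(o)[...,::-1])
E
```

```text
t 2.35 tcp [ 479.9 -381.5  216.3] F [ 2.  -0.7  0.1] w 0.999
[[ 0.998  0.001  0.069]
 [-0.069 -0.001  0.998]
 [ 0.001 -1.    -0.001]]
target (487, -337, 220, -3.9) offset [ 0.0039 -0.0037  0.0449] rot [ 0.0007 -0.0018  0.0012]
target (487, -337, 120, -3.9) offset [0.0039 0.0963 0.0449] rot [ 0.0007 -0.0018  0.0012]
```

View pics/a1.png

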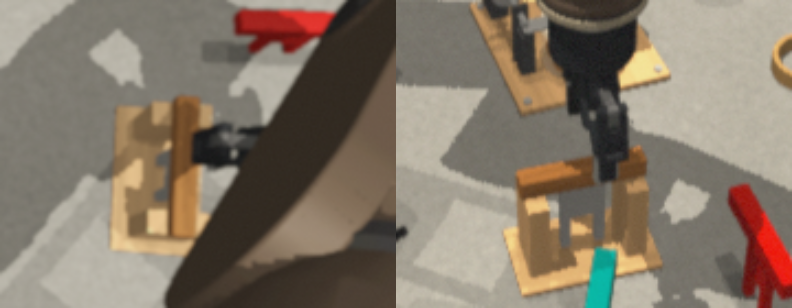

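The gripper is open above and beside the fork, 45 mm too far to -y, because I judged the last move from a stale position. I'm correcting it at height before I descend.

carry_out:
  steps:
    - {"offset":[0.004,-0.004,0.045],"rot":[0,0,0],"fingers":-1}
    - {"offset":[0.004,-0.004,0.045],"rot":[0,0,0],"fingers":-1}

```text
t: 2.7
tcp_pos: [486.5, -338.4, 219.5]
eef_rot: [-0.706, 0.707, -0.026, 0.026]
contact_force: [0.1, -1.1, -0.8]
gripper_width: 1.0
```

```bash
python3 mv.py 487,-337.5,120,-3.9; python3 - <<'E'
from plant import capture
import cv2,numpy as np
o=[]
p,_=capture("side");o.append(cv2.resize(p[230:370,250:430],None,fx=4,fy=4))
cv2.imwrite("pics/a2.png",np.hstack(o)[...,::-1])
E
```

```text
t 2.7 tcp [ 486.5 -338.4  219.5] F [ 0.1 -1.1 -0.8] w 1.0
[[ 0.997  0.     0.072]
 [-0.072 -0.001  0.997]
 [ 0.    -1.    -0.001]]
target (487, -337.5, 120, -3.9) offset [0.0004 0.0995 0.001 ] rot [ 0.0013 -0.0054  0.0001]
```

View pics/a2.png

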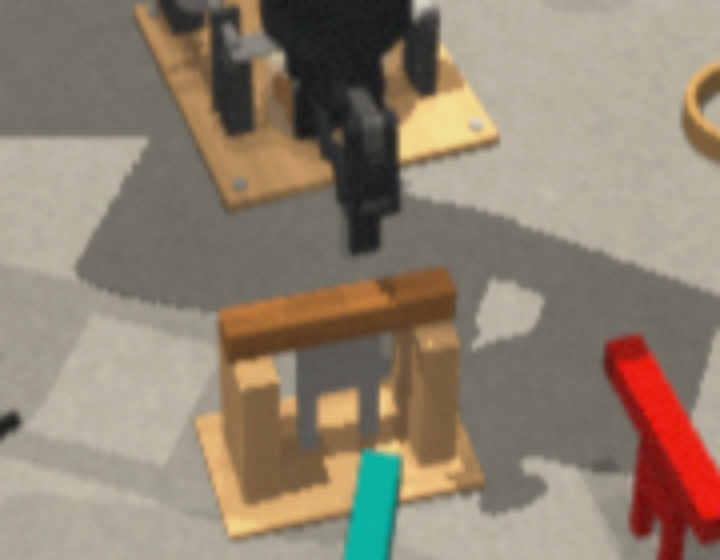

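carry_out:
  steps:
    - {"offset":[0,0.06,0.001],"rot":[0,0,0],"fingers":-1}
    - {"offset":[0,0.09,0.001],"rot":[0,0,0],"fingers":-1}
    - {"offset":[0,0.1,0.001],"rot":[0,0,0],"fingers":-1}
    - {"offset":[0,0.1,0.001],"rot":[0,0,0],"fingers":-1}

```text
t: 3.25
tcp_pos: [486.9, -338.8, 119.6]
eef_rot: [-0.706, 0.707, -0.025, 0.026]
contact_force: [-0.3, -0.0, 0.0]
gripper_width: 1.003
```

carry_out:
  steps:
    - {"offset":[0,0,0],"rot":[0,0,0],"fingers":1}
    - {"offset":[0,0,0],"rot":[0,0,0],"fingers":1}
    - {"offset":[0,0,0],"rot":[0,0,0],"fingers":1}
    - {"offset":[0,0,0],"rot":[0,0,0],"fingers":1}
    - {"offset":[0,0,0],"rot":[0,0,0],"fingers":1}

```text
t: 3.88
tcp_pos: [487.2, -338.9, 120.3]
eef_rot: [-0.706, 0.707, -0.025, 0.026]
contact_force: [-0.8, 1.4, 7.7]
gripper_width: 0.252
```

```bash
python3 mv.py 487,-337.5,230,-3.9; python3 - <<'E'
from plant import capture
import cv2,numpy as np
o=[]
p,_=capture("side");o.append(cv2.resize(p[230:370,250:430],None,fx=4,fy=4))
cv2.imwrite("pics/a3.png",np.hstack(o)[...,::-1])
E
```

```text
t 3.875 tcp [ 487.2 -338.9  120.3] F [-0.8  1.4  7.7] w 0.252
[[ 0.997  0.001  0.072]
 [-0.072 -0.002  0.997]
 [ 0.001 -1.    -0.002]]
target (487, -337.5, 230, -3.9) offset [-0.0002 -0.1097  0.0012] rot [ 0.0027 -0.0049  0.0013]
```

View pics/a3.png

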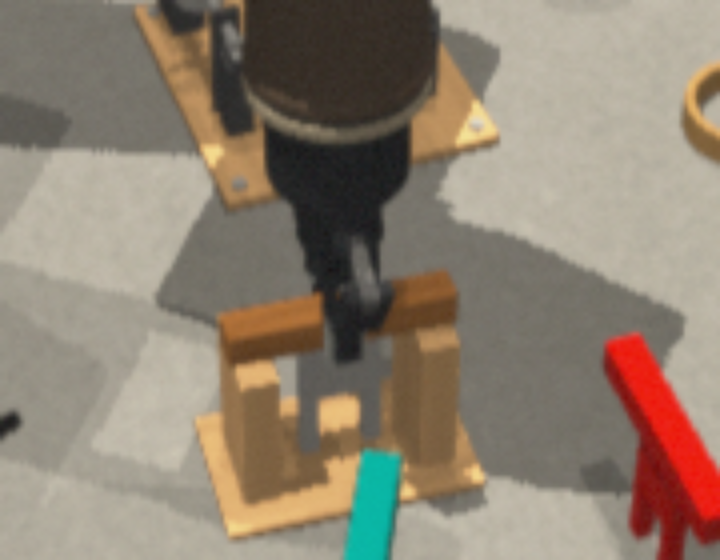

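carry_out:
  steps:
    - {"offset":[0,-0.03,0],"rot":[0,0,0],"fingers":1}
    - {"offset":[0,-0.09,0],"rot":[0,0,0],"fingers":1}
    - {"offset":[0,-0.12,0],"rot":[0,0,0],"fingers":1}
    - {"offset":[0,-0.12,0],"rot":[0,0,0],"fingers":1}

```text
t: 4.42
tcp_pos: [488.1, -339.4, 242.9]
eef_rot: [-0.705, 0.708, -0.024, 0.027]
contact_force: [0.4, 0.2, -2.4]
gripper_width: 0.249
```

```bash
python3 mv.py 514.3,-13,242,0
```

```text
t 4.425 tcp [ 488.1 -339.4  242.9] F [ 0.4  0.2 -2.4] w 0.249
[[ 0.997  0.004  0.072]
 [-0.072 -0.005  0.997]
 [ 0.005 -1.    -0.005]]
target (514.3, -13, 242, 0) offset [ 0.0027 -0.0006  0.3275] rot [ 0.0061 -0.0915  0.0059]
```

carry_out:
  steps:
    - {"offset":[0.003,-0.001,0.328],"rot":[0.006,-0.092,0.006],"fingers":1}
    - {"offset":[0.003,-0.001,0.328],"rot":[0.006,-0.092,0.006],"fingers":1}
    - {"offset":[0.003,-0.001,0.328],"rot":[0.006,-0.092,0.006],"fingers":1}
    - {"offset":[0.003,-0.001,0.328],"rot":[0.006,-0.092,0.006],"fingers":1}
    - {"offset":[0.003,-0.001,0.328],"rot":[0.006,-0.092,0.006],"fingers":1}

```text
t: 5.05
tcp_pos: [512.7, -25.3, 241.3]
eef_rot: [0.707, -0.707, 0.0, 0.001]
contact_force: [1.6, -0.2, -0.7]
gripper_width: 0.247
```

```bash
python3 mv.py 514.3,-13,242,0
```

```text
t 5.05 tcp [512.7 -25.3 241.3] F [ 1.6 -0.2 -0.7] w 0.247
[[ 1.    -0.001 -0.   ]
 [ 0.     0.     1.   ]
 [-0.001 -1.     0.   ]]
target (514.3, -13, 242, 0) offset [ 0.0016 -0.0007  0.0123] rot [-0.0001  0.0001 -0.0018]
```

carry_out:
  steps:
    - {"offset":[0.002,0,0.012],"rot":[0,0,0],"fingers":1}
    - {"offset":[0.002,0,0.012],"rot":[0,0,0],"fingers":1}

```text
t: 5.3
tcp_pos: [514.2, -12.6, 240.5]
eef_rot: [0.707, -0.707, 0.0, 0.002]
contact_force: [0.2, -0.8, -1.0]
gripper_width: 0.245
```

```bash
python3 mv.py 514.3,-13,153,0; python3 - <<'E'
from plant import capture
import cv2,numpy as np
o=[]
p,d=capture("side");o.append(cv2.resize(p[130:270,230:400],None,fx=2.3,fy=2.3));np.save("pics/s4.npy",d);np.save("pics/s4rgb.npy",p)
p,d=capture("top");o.append(cv2.resize(p[160:300,220:390],None,fx=2.3,fy=2.3))
cv2.imwrite("pics/a4.png",np.hstack(o)[...,::-1])
E
```

```text
t 5.3 tcp [514.2 -12.6 240.5] F [ 0.2 -0.8 -1. ] w 0.245
[[ 1.    -0.003 -0.002]
 [ 0.002  0.     1.   ]
 [-0.003 -1.     0.   ]]
target (514.3, -13, 153, 0) offset [ 0.0003  0.0875 -0.0004] rot [-0.0001  0.0028 -0.0035]
```

View pics/a4.png

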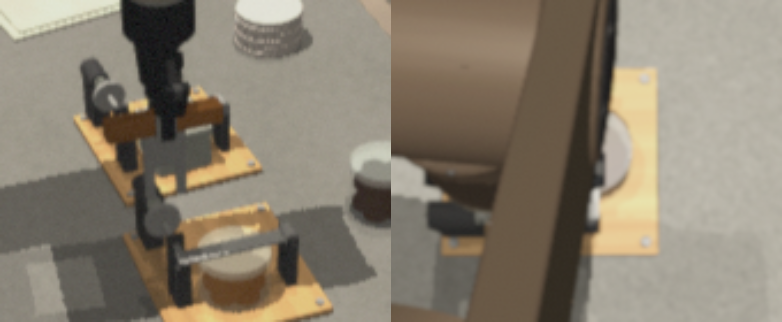

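```bash
python3 - <<'E'
from h import *
D=np.load("pics/s4.npy");C=cloud("side",D);I=np.load("pics/s4rgb.npy")
k=np.zeros((480,640),bool);k[140:260,260:340]=1
for lo,hi in((138,150),(150,165),(165,180),(185,205),(222,256)):
    m=k&(C[...,2]>lo)&(C[...,2]<hi)&(abs(C[...,1]+18)<15)
    P=C[m]
    if len(P): print(lo,hi,len(P),P.min(0).round(),P.max(0).round(),np.median(P,0).round(1))
m=k&(C[...,2]>125)&(C[...,2]<218)&(abs(C[...,1]+18)<15);print("minz",np.percentile(C[m][:,2],1))
for t in(-23,-13,13,23): print(t,proj("side",(514.3+t,-18,141.5)))
E
python3 - <<'E'
import numpy as np,cv2
p=np.load("pics/s4rgb.npy");cv2.imwrite("pics/a5.png",cv2.resize(p[150:240,260:350],None,fx=6,fy=6,interpolation=cv2.INTER_CUBIC)[...,::-1])
E
```

```text
138 150 35 [492. -20. 139.] [537.  -6. 150.] [527.2 -15.6 141.6]
150 165 47 [490. -22. 150.] [537.  -5. 165.] [501.3 -16.5 158.2]
165 180 47 [492. -22. 166.] [537.  -7. 179.] [506.7 -15.9 171.8]
185 205 122 [492. -25. 185.] [538.  -3. 205.] [513.7 -16.2 194.8]
222 256 520 [449. -33. 222.] [580.  -3. 254.] [502.8 -21.3 242. ]
minz 139.69896075197323
-23 [293.57305265 215.54996117]
-13 [297.33217319 214.75733653]
13 [307.04784375 212.70875102]
23 [310.76248507 211.92550499]
```

View pics/a5.png

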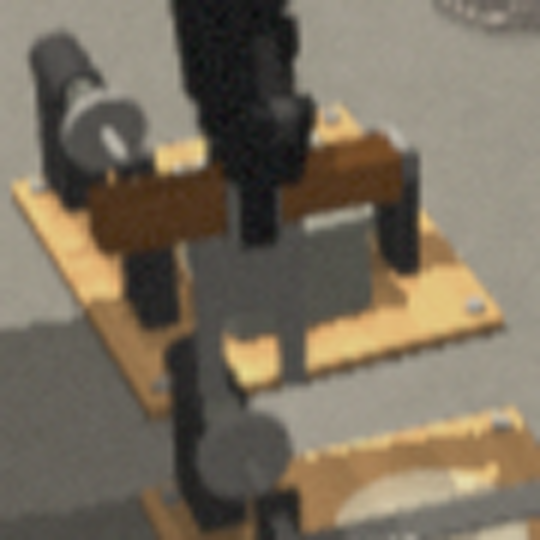

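The fork hangs straight, with its blade centred at x=514.5, its tips at z≈139 and its front face at y≈-17. The collar face is at y≈+8 and the lug at -31, so the tines will drop into the bare span.

carry_out:
  steps:
    - {"offset":[0,0.03,0],"rot":[0,0,0],"fingers":1}
    - {"offset":[0,0.06,0],"rot":[0,0,0],"fingers":1}
    - {"offset":[0,0.087,0],"rot":[0,0,0],"fingers":1}
    - {"offset":[0,0.087,0],"rot":[0,0,0],"fingers":1}

```text
t: 5.9
tcp_pos: [512.9, -15.6, 152.2]
eef_rot: [0.707, -0.707, 0.003, 0.001]
contact_force: [-0.4, 0.2, -1.0]
gripper_width: 0.245
```

```bash
python3 mv.py 514.3,5,153,0 514.3,25,153,0; python3 - <<'E'
from plant import capture
import cv2,numpy as np
p,d=capture("side");cv2.imwrite("pics/a6.png",cv2.resize(p[150:270,260:380],None,fx=5,fy=5,interpolation=cv2.INTER_CUBIC)[...,::-1])
E
```

```text
t 5.9 tcp [512.9 -15.6 152.2] F [-0.4  0.2 -1. ] w 0.245
[[ 1.    -0.006  0.002]
 [-0.002  0.     1.   ]
 [-0.006 -1.     0.   ]]
target (514.3, 5, 153, 0) offset [ 0.0014 -0.0008  0.0206] rot [-0.0001 -0.0027 -0.0076]
target (514.3, 25, 153, 0) offset [ 0.0013 -0.0008  0.0406] rot [-0.0001 -0.0027 -0.0076]
```

View pics/a6.png

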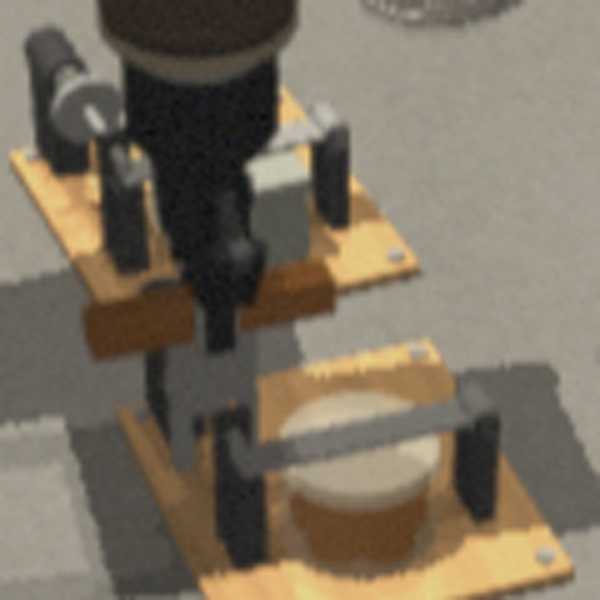

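The fork is down over the bar, behind the lug, with no contact force. Now I push toward +y.

carry_out:
  steps:
    - {"offset":[0.001,-0.001,0.015],"rot":[0,0,-0.006],"fingers":1}
    - {"offset":[0.001,-0.001,0.025],"rot":[0,0,-0.006],"fingers":1}
    - {"offset":[0.001,-0.001,0.032],"rot":[0,0,-0.006],"fingers":1}
    - {"offset":[0.001,-0.001,0.039],"rot":[0,0,-0.006],"fingers":1}
    - {"offset":[0.001,-0.001,0.039],"rot":[0,0,-0.006],"fingers":1}

```text
t: 6.58
tcp_pos: [515.0, 24.0, 154.6]
eef_rot: [-0.707, 0.707, 0.0, 0.001]
contact_force: [0.8, -5.0, 0.5]
gripper_width: 0.251
```

```bash
python3 mv.py 514.3,-13,153,0; python3 - <<'E'
from plant import capture
import cv2,numpy as np
p,d=capture("side");cv2.imwrite("pics/a7.png",cv2.resize(p[150:270,260:380],None,fx=5,fy=5,interpolation=cv2.INTER_CUBIC)[...,::-1])
E
```

```text
t 6.575 tcp [515.   24.  154.6] F [ 0.8 -5.   0.5] w 0.251
[[ 1.     0.001  0.001]
 [-0.001 -0.     1.   ]
 [ 0.001 -1.    -0.   ]]
target (514.3, -13, 153, 0) offset [-0.0007  0.0016 -0.037 ] rot [ 0.0003 -0.0011  0.0015]
```

View pics/a7.png

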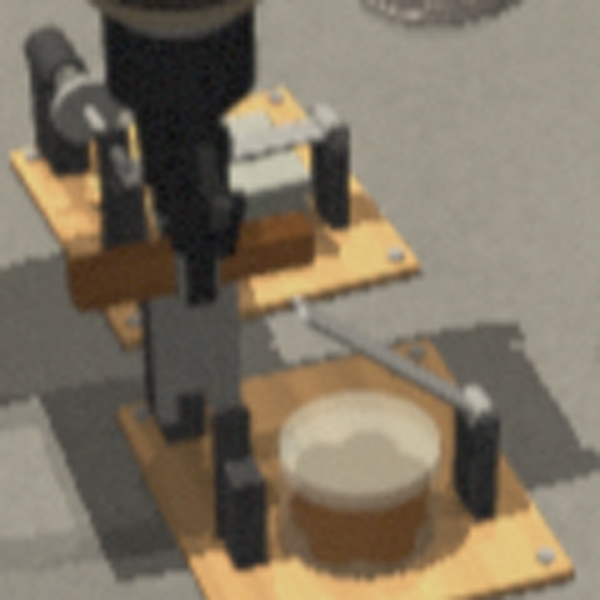

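The strap tip has lifted (crop ~(300,310), hinge at (480,400)) and the reaction is 5 N. I'll hold while it rises, then back off and lift out.

carry_out:
  steps:
    - {"offset":[0,0,0],"rot":[0,0,0],"fingers":1}
    - {"offset":[0,0,0],"rot":[0,0,0],"fingers":1}
    - {"offset":[0,0,0],"rot":[0,0,0],"fingers":1}
    - {"offset":[0,0,0],"rot":[0,0,0],"fingers":1}

```text
t: 7.12
tcp_pos: [515.0, 23.7, 154.5]
eef_rot: [-0.707, 0.707, -0.0, 0.001]
contact_force: [1.7, -4.2, 0.2]
gripper_width: 0.25
```

carry_out:
  steps:
    - {"offset":[0,0.001,-0.015],"rot":[0,0,0],"fingers":1}
    - {"offset":[0,0.001,-0.03],"rot":[0,0,0],"fingers":1}
    - {"offset":[0,0.001,-0.038],"rot":[0,0,0],"fingers":1}
    - {"offset":[0,0.001,-0.038],"rot":[0,0,0],"fingers":1}

```text
t: 7.62
tcp_pos: [514.8, -15.1, 153.5]
eef_rot: [-0.707, 0.707, -0.001, 0.001]
contact_force: [0.4, -0.2, -2.1]
gripper_width: 0.25
```

```bash
python3 mv.py 514.3,-13,245,0; python3 - <<'E'
from plant import capture
import cv2,numpy as np
p,d=capture("side");cv2.imwrite("pics/a8.png",cv2.resize(p[150:270,260:380],None,fx=5,fy=5,interpolation=cv2.INTER_CUBIC)[...,::-1])
E
```

```text
t 7.625 tcp [514.8 -15.1 153.5] F [ 0.4 -0.2 -2.1] w 0.25
[[ 1.     0.001  0.003]
 [-0.003 -0.     1.   ]
 [ 0.001 -1.    -0.   ]]
target (514.3, -13, 245, 0) offset [-0.0004 -0.0915  0.0021] rot [ 0.0001 -0.0036  0.0009]
```

View pics/a8.png

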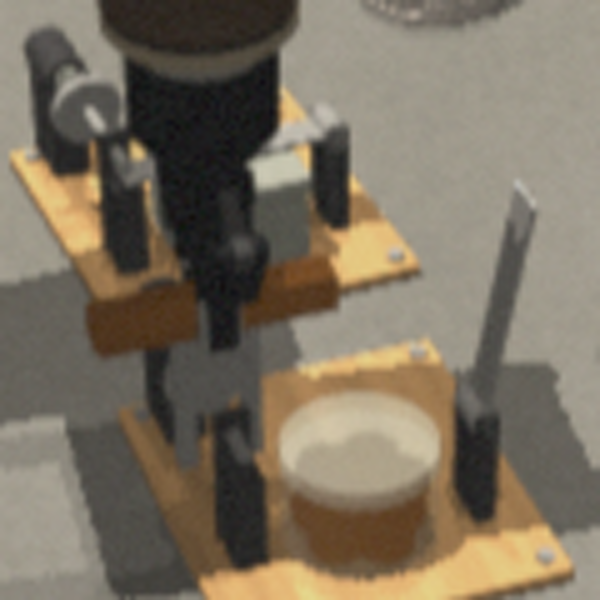

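The strap is fully open, upright at crop (500,290). Lifting out.

carry_out:
  steps:
    - {"offset":[0,-0.04,0.001],"rot":[0,0,0],"fingers":1}
    - {"offset":[0,-0.09,0.001],"rot":[0,0,0],"fingers":1}
    - {"offset":[0,-0.095,0.001],"rot":[0,0,0],"fingers":1}
    - {"offset":[0,-0.095,0.001],"rot":[0,0,0],"fingers":1}

```text
t: 8.18
tcp_pos: [514.6, -13.3, 248.4]
eef_rot: [-0.707, 0.707, -0.0, 0.001]
contact_force: [-0.6, -1.3, -2.6]
gripper_width: 0.248
```

```bash
python3 mv.py 487,-338.5,245,-3.9
```

```text
t 8.175 tcp [514.6 -13.3 248.4] F [-0.6 -1.3 -2.6] w 0.248
[[ 1.     0.001  0.002]
 [-0.002 -0.     1.   ]
 [ 0.001 -1.    -0.   ]]
target (487, -338.5, 245, -3.9) offset [-0.027   0.0034 -0.3252] rot [-0.      0.084   0.0016]
```

carry_out:
  steps:
    - {"offset":[-0.027,0.003,-0.325],"rot":[0,0.084,0],"fingers":1}
    - {"offset":[-0.027,0.003,-0.325],"rot":[0,0.084,0],"fingers":1}
    - {"offset":[-0.027,0.003,-0.325],"rot":[0,0.084,0],"fingers":1}
    - {"offset":[-0.027,0.003,-0.325],"rot":[0,0.084,0],"fingers":1}
    - {"offset":[-0.027,0.003,-0.325],"rot":[0,0.084,0],"fingers":1}

```text
t: 8.8
tcp_pos: [487.0, -326.4, 243.6]
eef_rot: [0.707, -0.706, 0.024, -0.024]
contact_force: [1.7, 0.1, -1.7]
gripper_width: 0.248
```

```bash
python3 mv.py 487,-338.5,245,-3.9
```

```text
t 8.8 tcp [ 487.  -326.4  243.6] F [ 1.7  0.1 -1.7] w 0.248
[[ 0.998 -0.001  0.068]
 [-0.068  0.002  0.998]
 [-0.001 -1.     0.002]]
target (487, -338.5, 245, -3.9) offset [ 0.0008 -0.0014 -0.012 ] rot [-0.0021 -0.0001 -0.0011]
```

carry_out:
  steps:
    - {"offset":[0.001,0,-0.012],"rot":[0,0,0],"fingers":1}
    - {"offset":[0.001,0,-0.012],"rot":[0,0,0],"fingers":1}
    - {"offset":[0.001,0.05,-0.012],"rot":[0,0,0],"fingers":1}
    - {"offset":[0.001,0.05,-0.012],"rot":[0,0,0],"fingers":1}

```text
t: 9.3
tcp_pos: [485.3, -335.2, 190.5]
eef_rot: [0.709, -0.705, 0.026, -0.021]
contact_force: [0.7, 0.0, -2.2]
gripper_width: 0.25
```

```bash
python3 mv.py 487,-338.5,122,-3.9; python3 - <<'E'
from plant import capture
import cv2,numpy as np
p,d=capture("side");cv2.imwrite("pics/a9.png",cv2.resize(p[240:370,270:400],None,fx=4.5,fy=4.5,interpolation=cv2.INTER_CUBIC)[...,::-1])
E
```

```text
t 9.3 tcp [ 485.3 -335.2  190.5] F [ 0.7  0.  -2.2] w 0.25
[[ 0.998 -0.006  0.067]
 [-0.067  0.006  0.998]
 [-0.007 -1.     0.006]]
target (487, -338.5, 122, -3.9) offset [ 0.0023  0.0684 -0.0036] rot [-0.0075  0.0016 -0.0088]
```

View pics/a9.png

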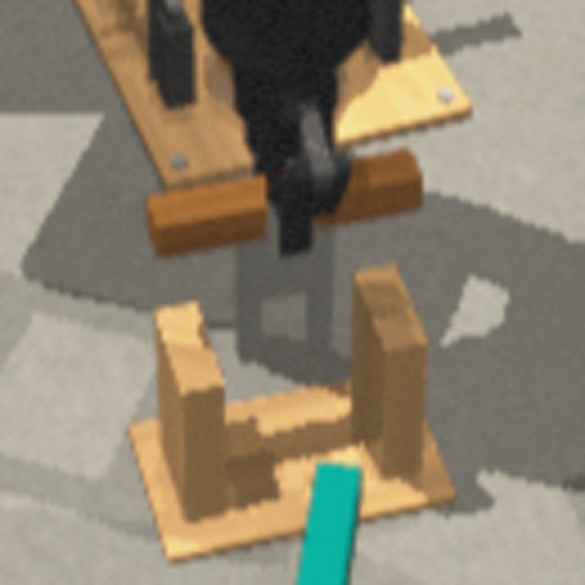

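The fork is over the posts with its blade between them. Lowering.

carry_out:
  steps:
    - {"offset":[0.002,0.03,-0.004],"rot":[-0.007,0,-0.009],"fingers":1}
    - {"offset":[0.002,0.055,-0.004],"rot":[-0.007,0,-0.009],"fingers":1}
    - {"offset":[0.002,0.065,-0.004],"rot":[-0.007,0,-0.009],"fingers":1}
    - {"offset":[0.002,0.069,-0.004],"rot":[-0.007,0,-0.009],"fingers":1}
    - {"offset":[0.002,0.069,-0.004],"rot":[-0.007,0,-0.009],"fingers":1}

```text
t: 9.98
tcp_pos: [488.4, -340.2, 124.5]
eef_rot: [-0.706, 0.707, -0.022, 0.025]
contact_force: [0.5, 0.3, -1.6]
gripper_width: 0.252
```

```bash
python3 mv.py 487,-338.5,120,-3.9
```

```text
t 9.975 tcp [ 488.4 -340.2  124.5] F [ 0.5  0.3 -1.6] w 0.252
[[ 0.998  0.004  0.066]
 [-0.066 -0.002  0.998]
 [ 0.004 -1.    -0.002]]
target (487, -338.5, 120, -3.9) offset [-0.0016  0.0045  0.0016] rot [0.0025 0.0019 0.0047]
```

carry_out:
  steps:
    - {"offset":[-0.001,0.002,0.001],"rot":[0,0,0.004],"fingers":1}
    - {"offset":[-0.001,0.004,0.001],"rot":[0,0,0.004],"fingers":1}
    - {"offset":[-0.001,0.004,0.001],"rot":[0,0,0.004],"fingers":1}

```text
t: 10.35
tcp_pos: [487.5, -339.1, 120.5]
eef_rot: [-0.706, 0.707, -0.023, 0.024]
contact_force: [0.3, -0.5, -2.3]
gripper_width: 0.248
```

carry_out:
  steps:
    - {"offset":[0,0.001,0],"rot":[0,0,0],"fingers":1}
    - {"offset":[0,0.002,0],"rot":[0,0,0],"fingers":1}
    - {"offset":[0,0.002,0],"rot":[0,0,0],"fingers":1}

```text
t: 10.72
tcp_pos: [487.5, -339.2, 120.2]
eef_rot: [-0.706, 0.708, -0.023, 0.024]
contact_force: [-7.8, 5.9, 30.6]
gripper_width: 0.246
```

It is seated (30 N up), so I relax by 1 mm and open.

carry_out:
  steps:
    - {"offset":[0,-0.001,0],"rot":[0,0,0],"fingers":1}
    - {"offset":[0,-0.001,0],"rot":[0,0,0],"fingers":1}

```text
t: 10.98
tcp_pos: [487.7, -339.3, 121.4]
eef_rot: [-0.706, 0.708, -0.023, 0.024]
contact_force: [-0.2, -0.3, -1.7]
gripper_width: 0.244
```

carry_out:
  steps:
    - {"offset":[0,0.001,0],"rot":[0,0,0],"fingers":1}
    - {"offset":[0,0.001,0],"rot":[0,0,0],"fingers":1}

```text
t: 11.22
tcp_pos: [487.7, -339.3, 120.3]
eef_rot: [-0.706, 0.708, -0.023, 0.024]
contact_force: [-1.1, 1.0, 4.0]
gripper_width: 0.252
```

carry_out:
  steps:
    - {"offset":[0,0,0],"rot":[0,0,0],"fingers":-1}
    - {"offset":[0,0,0],"rot":[0,0,0],"fingers":-1}
    - {"offset":[0,0,0],"rot":[0,0,0],"fingers":-1}
    - {"offset":[0,0,0],"rot":[0,0,0],"fingers":-1}
    - {"offset":[0,0,0],"rot":[0,0,0],"fingers":-1}

```text
t: 11.85
tcp_pos: [487.7, -339.3, 120.3]
eef_rot: [-0.706, 0.708, -0.023, 0.024]
contact_force: [-0.2, -0.1, 0.1]
gripper_width: 0.997
```

```bash
python3 mv.py 487,-338.5,240,-3.9;  python3 - <<'E'
from plant import capture
import cv2,numpy as np
p,d=capture("side");cv2.imwrite("pics/a10.png",cv2.resize(p[240:370,270:400],None,fx=4.5,fy=4.5,interpolation=cv2.INTER_CUBIC)[...,::-1])
E
```

```text
t 11.85 tcp [ 487.7 -339.3  120.3] F [-0.2 -0.1  0.1] w 0.997
[[ 0.998  0.001  0.067]
 [-0.067 -0.003  0.998]
 [ 0.001 -1.    -0.003]]
target (487, -338.5, 240, -3.9) offset [-0.0005 -0.1197  0.0005] rot [0.0033 0.0019 0.0018]
```

View pics/a10.png

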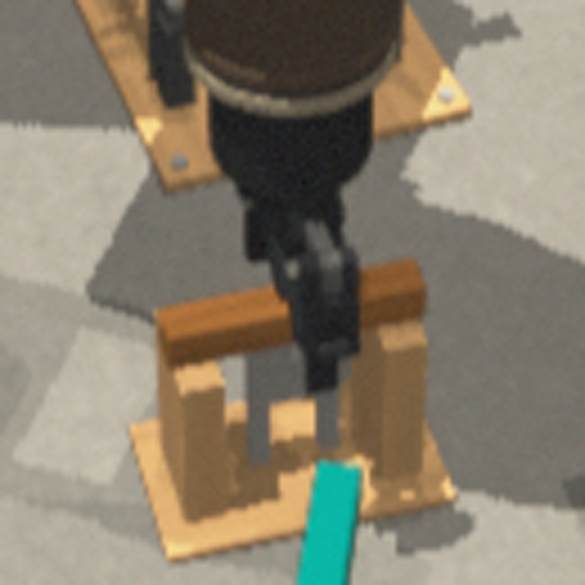

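The fork rests on both posts and the jaws are open, so I go straight up and then swing away for a clear view.

carry_out:
  steps:
    - {"offset":[0,-0.03,0],"rot":[0,0,0],"fingers":-1}
    - {"offset":[0,-0.09,0],"rot":[0,0,0],"fingers":-1}
    - {"offset":[0,-0.15,0],"rot":[0,0,0],"fingers":-1}
    - {"offset":[0,-0.15,0],"rot":[0,0,0],"fingers":-1}
    - {"offset":[0,-0.15,0],"rot":[0,0,0],"fingers":-1}

```text
t: 12.52
tcp_pos: [487.2, -338.8, 270.2]
eef_rot: [-0.706, 0.708, -0.023, 0.024]
contact_force: [-0.5, -1.0, -0.1]
gripper_width: 0.997
```

carry_out:
  steps:
    - {"offset":[0.05,-0.03,0.18],"rot":[0,0,0],"fingers":-1}
    - {"offset":[0.05,-0.03,0.18],"rot":[0,0,0],"fingers":-1}
    - {"offset":[0.05,-0.03,0.18],"rot":[0,0,0],"fingers":-1}
    - {"offset":[0.05,-0.03,0.18],"rot":[0,0,0],"fingers":-1}

```text
t: 13.02
tcp_pos: [549.7, -158.6, 298.7]
eef_rot: [-0.706, 0.707, -0.022, 0.022]
contact_force: [-0.3, -0.8, -0.7]
gripper_width: 0.999
```

```bash
python3 - <<'E'
from h import *
from plant import capture,sensors
s=sensors.state();print(s["t"],s["tcp_pos"])
p,d=capture("side");cv2.imwrite("pics/a11.png",cv2.resize(p[130:370,240:440],None,fx=2.4,fy=2.4,interpolation=cv2.INTER_CUBIC)[...,::-1])
p,d=capture("top");cv2.imwrite("pics/a12.png",p[...,::-1])
C=cloud("top",d);H=cv2.cvtColor(p,cv2.COLOR_RGB2HSV)
k=np.zeros((480,640),bool);k[225:325,400:470]=1
k&=(H[...,0]<16)&(H[...,1]>140)&(C[...,2]>123)&(C[...,2]<140);P=C[k]
print(len(P),cv2.minAreaRect(P[:,:2].astype(np.float32)),np.median(P,0))
E
```

```text
13.025 [ 549.66352293 -158.61531678  298.74850014]
0 ((0.0, 0.0), (0.0, 0.0), 0.0) [nan nan nan]
  return _methods._mean(a, axis=axis, dtype=dtype,
  ret = um.true_divide(
```

View pics/a11.png

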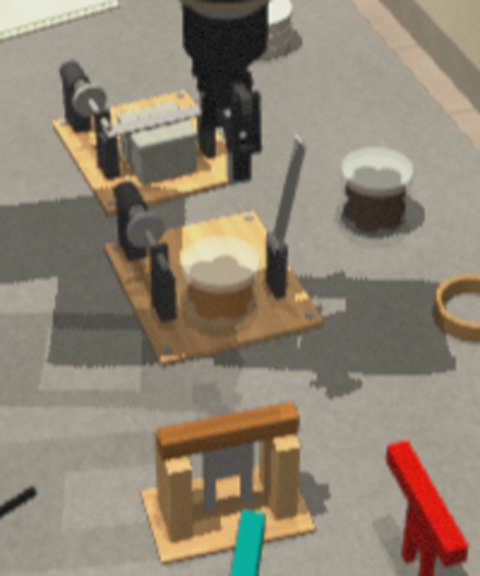

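View pics/a12.png

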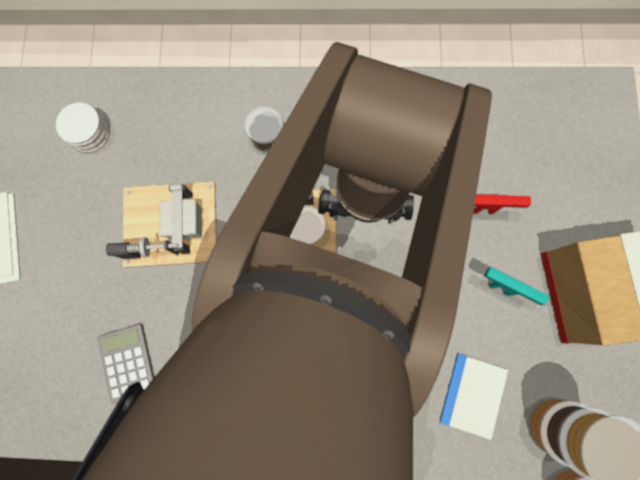

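Side view: the fork hangs on both posts, the round tub's strap stands open and the square tin's strap is still down. The arm hides the fork from the top camera, so I compare against the first side picture instead, and then hand in.

```bash
python3 - <<'E'
from h import *
from plant import capture,ctrl,sensors
p,D=capture("side")
o=np.load("pics/side0rgb.npy")
for I in(o,p):
    H=cv2.cvtColor(I,cv2.COLOR_RGB2HSV);k=((H[...,0]<16)&(H[...,1]>140)).astype(np.uint8);b=np.zeros_like(k);b[290:330,295:375]=k[290:330,295:375]
    n,l,s,c=cv2.connectedComponentsWithStats(b);i=1+s[1:,4].argmax();print(s[i],c[i].round(1))
E
```

```text
[305 297  59  23 687] [333.7 308. ]
[305 298  59  23 710] [334.3 309.1]
```

```bash
python3 -c "
from plant import ctrl,sensors
print(sensors.state()['t'],sensors.state()['contact_force']);print(ctrl.job_done())"
```

```text
13.175 [ 0.33399123  0.20371973 -0.2387393 ]
the job is handed in; nothing more can be done
None
```

The round tub's strap is released and standing open, the fork is back on its stand, and the square tin is still strapped. I handed the job in at about 13.2 s of the 51 s allowed; no verdict is reported.

- **The push:** I straddled the round tub's bar between the collar and the guide lug, then pushed the collar towards +y. By my measurements it moved about 20 mm, and the reaction was about 5 N.
- **Last checks:** The final side picture shows the round strap upright, the square strap down and the fork on both posts. The crossbar's outline is within about 1 pixel of the first picture (box start 305,297 before and 305,298 after). The gripper was open and clear, with about zero force.
- **What went wrong or could not be checked:**
  - My first approach overshot the fork by 45 mm; I corrected it at height with no contact.
  - Setting the fork down briefly read about 31 N at the wrist. I backed off before opening the jaws.
  - The arm blocked the top camera's final view of the fork, so the check on where it hangs rests on the side view alone.

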